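# Weed out the weak spring clip

### The job

Three wooden spring clips lie on the bench and look alike, but one has a tired spring. Squeeze their finger ends lightly to feel which one gives easily, carry that weak clip by its squeezed finger ends to the round wooden bat and set it down flat, well within the edge. Do not pick up the two good clips; leave them on the table about where they lie.

Things in the scene. Friction and masses are not known exactly. Their poses are not given: they have to be found in the camera images.
- clip_1_ends (a point): One of three like clips, lying on its side: two light wooden legs, steel coil between; 100 mm long, 24 mm high. The point is midway between the two ribbed finger ends, half-way up (12 mm); x points along the clip to its jaws, y across it (the line to squeeze along), z up. The coil is 45 mm off along +x, the jaw tips 85 mm, the legs' tails 15 mm along -x.
- clip_2_ends (a point): Second clip, same shape and axes as clip_1. Each clip at rest measures about 45 mm over its finger ends at this point and 52 mm at its tails; squeezed fully shut, about 30 mm. A 10 N squeeze between flat finger pads stops near 48 mm on a good clip and near 30 mm on the weak one. Weight about 50 g.
- clip_3_ends (a point): Third clip, same shape and axes as clip_1. Of the three, in any place, one is weak: its finger ends go fully together under 2 to 4 N. The two good ones do not give below about 20 N and at 40 N go less than half way. A squeeze of 8 to 12 N tells them apart.
- clip_1_leg (a joint): Angle (rad) by which the legs of clip_1 are squeezed: 0 at rest, jaws closed; 0.36 with the finger ends fully squeezed and the jaws open. It springs back when let go.
- clip_2_leg (a joint): Angle (rad) by which the legs of clip_2 are squeezed: 0 at rest, jaws closed; 0.36 with the finger ends fully squeezed and the jaws open. It springs back when let go.
- clip_3_leg (a joint): Angle (rad) by which the legs of clip_3 are squeezed: 0 at rest, jaws closed; 0.36 with the finger ends fully squeezed and the jaws open. It springs back when let go.
- bat_top (a point): centre of the upper face of the round plywood bat, a flat disc 240 mm across and 12.5 mm thick that lies on the table and does not move; z up

How it is judged:
By the outcome, as a careful person would: the job done as asked, in the order asked, and still so for the second after the job is handed in, with the robot touching nothing.
It also fails if it takes over 61 s, if anything falls off the work surface, if the arm or the gripper's body presses on something with over 40 N, if the wrist force passes 120 N, or if a joint passes its speed limit or range.

### The arm

A 6-joint arm with a two-finger parallel gripper is mounted at the origin on a cart in front of the work surface, level with it; the furniture and walls round the work are solid. World frame = base frame: x ahead of the robot, y to its left, z up, the work surface at z = 0. Lengths are in m, angles in degrees, forces in N, time in s.
With the tool pointing down it reaches from about 0.325 to 0.775 m from the base axis. Payload 5.5 kg.
Tool frame: the origin (TCP) lies at the centre of the arm's flange, where the gripper is bolted on; the fingertips stand 182 mm ahead of it and the grasp point (between the pads) lies 163 mm ahead of it; z points along the fingers, y is the direction in which the jaws open and shut (so a half turn about z gives the same grasp; the last joint's range is limited). The gripper opens to 88 mm and grips with 3 to 60 N. Pads are 20 mm wide; open, the fingers measure 115 mm over their backs; the gripper's body (75 mm by 178 mm) begins 61 mm behind the grasp point.
Start: joints at [67.225, 5.22, 70.514, -0, 104.267, -3.249], TCP at [0.201, 0.566, 0.405] pointing down, gripper open.
Joint ranges: [-164.24, 164.24], [-49.07, 125.15], [9.68, 141.18], [-86.29, 266.29], [3.28, 154.24], [-151.56, 151.56]. Speed limits (degrees/s): [147.25, 147.25, 172.46, 180, 180, 180].

### API

Orientations are given as [roll, pitch, yaw] about the fixed x, y, z axes, in that order (R = Rz(yaw) Ry(pitch) Rx(roll)).
In Python, from station import r gives the robot as it stands. The module is installed in compiled form; this text tells all that it offers. Calls block until the motion is done:
- r.reach(position, orientation): joint-space move of the TCP to a pose.
- r.servo_line(position, rotation=None, speed=0.15): straight line of the TCP; rotation=None keeps the orientation; speed is the mean speed in m/s.
- r.move_joints(angles): joint-space move.
- r.let_go() and r.grab(squeeze=None): open the fingers fully, or close them until they stop; squeeze is the grip in N (None keeps the last).
- r.wait(seconds).
- r.inverse_kinematics(position, orientation): joint angles nearest the present ones, or None.
- r.sense(): the state.
- r.snapshot(name): name is "scene" or "top" or "wrist"; returns a dict with "frame" (400x640x3 uint8, red, green, blue), "fx", "fy", "cx", "cy" (pixels), "dist_coeffs" ([k1, k2, p1, p2, k3] as OpenCV has them; the pictures are not rectified), "R" (3x3) and "t" (3): a world point X has camera coordinates R X + t. Camera axes: x right, y down, z forward; pixel columns grow to the right and rows downward; lengths in m; the calibration is good to about 2 mm. A picture is of the moment at which its call begins. There is no depth.
A pose or a line that the arm cannot do raises r.IKError and nothing moves.
- r.hand_in(): hands the job in, once; it reports no verdict.
The state is a dict: "clock": time; "joints": joint angles; "joint_vel": joint speeds; "joint_torque": joint torques, N m; "tcp_pos": TCP position; "orientation": TCP orientation; "contact_force": force on the tool from outside, world axes, zero at the start; "torque": the same for the moment, N m; "opening": finger opening in m.
Only numpy, scipy, OpenCV 4.12 (cv2) and the standard library are available. Lean on these libraries where they do the work, as an engineer would, in place of code of your own. Each camera call takes 0.05 s, during which the arm holds its last target. There are 200 camera calls.

## Working session

There is one attempt and no reset: what is moved stays moved. The work goes in short steps, each a Python script; the robot and the scene stay as the last script left them, time stands still between calls to the robot, and variables do not carry over. Pictures are saved under pics/ and viewed, about 8 in all and at most 12, crops included, and the job is handed in when it is done.

```bash
mkdir -p pics; python3 - <<'E'
from station import r
import cv2
for n in("top","scene"):
    s=r.snapshot(n); cv2.imwrite(f"pics/{n}0.png",s["frame"][:,:,::-1]); print(n,s["fx"],s["R"],s["t"],s["dist_coeffs"])
print(r.sense())
E
```

```text
top 491.4036861471992 [[-0.00791781 -0.9999636   0.00318056]
 [-0.97726447  0.00706407 -0.21190625]
 [ 0.21187607 -0.00478609 -0.97728482]] [0.01286347 0.52706798 1.07765543] [-0.15051555  0.          0.          0.          0.        ]
scene 399.2320721023278 [[ 0.60183217 -0.79855896  0.0100816 ]
 [-0.51098384 -0.39474198 -0.76359301]
 [ 0.61375367  0.4544033  -0.64561914]] [-0.33021102  0.28433612  0.68246849] [-0.04324972  0.          0.          0.          0.        ]
{'clock': 0.1, 'joints': array([ 6.72248085e+01,  5.25868517e+00,  7.05759681e+01,  7.74854902e-04,
        1.04265827e+02, -3.24895025e+00]), 'joint_vel': array([ 0.03990684,  0.04922543, -0.17257072, -0.04874878, -0.10693305,
        0.06387113]), 'joint_torque': array([ 2.77414823e-03, -4.47859704e+01, -4.07567203e+01,  6.99295755e-02,
        2.84937612e-02, -9.13219196e-05]), 'tcp_pos': array([0.20056561, 0.56554018, 0.40361107]), 'orientation': array([-1.79899724e+02, -6.44473454e-03,  1.60473943e+02]), 'contact_force': array([0.33618739, 0.46297   , 0.43561631]), 'torque': array([-0.02155793, -0.02334387, -0.02113764]), 'opening': 0.08766511006756407}
```

View pics/top0.png

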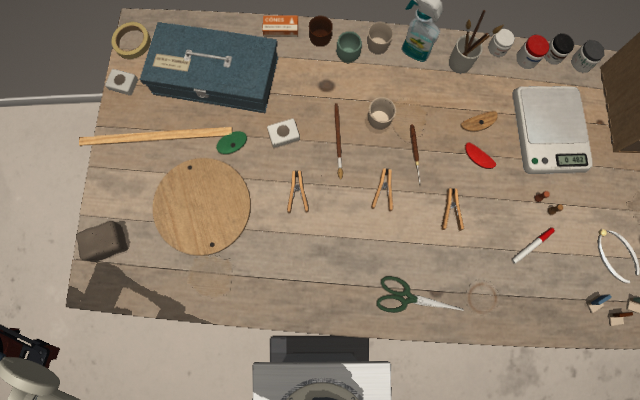

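View pics/scene0.png

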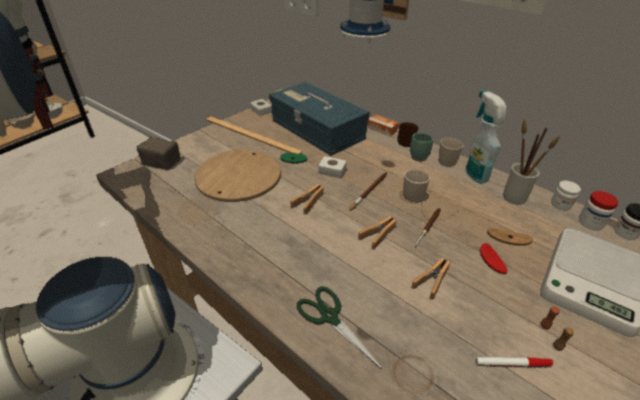

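Top view: the clips are at about (298,190), (384,188) and (453,208), with jaws up-image (+x). The bat is centred near (202,206). The tails point toward the robot. The scene view agrees.

```bash
cat > h.py <<'E'
import numpy as np, cv2
def ray(s,px,z):
    K=np.array([[s["fx"],0,s["cx"]],[0,s["fy"],s["cy"]],[0,0,1]]); R=np.array(s["R"]);t=np.array(s["t"])
    u=cv2.undistortPoints(np.float64(px).reshape(-1,1,2),K,np.array(s["dist_coeffs"]))[:,0]
    d=np.c_[u,np.ones(len(u))]@R; c=-R.T@t
    return c+d*((z-c[2])/d[:,2])[:,None]
def clipmask(f):
    h=cv2.cvtColor(f,cv2.COLOR_RGB2HSV)
    return cv2.inRange(h,(5,115,110),(22,255,255))
E
python3 - <<'E'
from station import r
from h import *
s=r.snapshot("top"); f=s["frame"]; m=clipmask(f)
for (u,v) in ((298,190),(384,188),(453,208)):
    w=np.zeros_like(m); w[v-32:v+32,u-25:u+25]=m[v-32:v+32,u-25:u+25]
    p=np.argwhere(w)[:,::-1]; P=ray(s,p,0.018)[:,:2]
    c=P.mean(0); e=np.linalg.eigh(np.cov((P-c).T))[1][:,1]; e*=np.sign(e[0])
    q=(P-c)@e; n=np.array([-e[1],e[0]]); y=(P-c)@n
    # axis by tail midpoint and jaw midpoint
    lo=q<q.min()+.02; hi=q>q.max()-.015
    T=c+e*q.min()+n*(y[lo].max()+y[lo].min())/2; J=c+e*q.max()+n*(y[hi].max()+y[hi].min())/2
    a=(J-T)/np.linalg.norm(J-T)
    print(len(p),"len",np.linalg.norm(J-T),"tailw",np.ptp(y[lo]),"ends",T+.015*a,"coil",T+.06*a,"yaw",np.degrees(np.arctan2(a[1],a[0])))
# bat: edge pixels from contour of hue/sat
h=cv2.cvtColor(f,cv2.COLOR_RGB2HSV)
for q in ((180,200),(230,230),(270,230),(120,190)): print(q,h[q[1],q[0]])
b=cv2.inRange(h,(10,95,100),(25,255,255)); w=np.zeros_like(b); w[145:268,140:262]=b[145:268,140:262]
w=cv2.morphologyEx(w,cv2.MORPH_OPEN,np.ones((5,5)))
c=max(cv2.findContours(w,0,1)[0],key=cv2.contourArea); hu=cv2.convexHull(c)[:,0]
P=ray(s,hu,.0125)[:,:2]; print("bat",cv2.minEnclosingCircle(P.astype(np.float32)),cv2.contourArea(c))
v=f.copy(); v[m>0]=(255,0,255); cv2.drawContours(v,[c],-1,(0,255,0),1)
cv2.imwrite("pics/m.png",cv2.resize(v[140:270,140:490],None,fx=2.2,fy=2.2)[:,:,::-1])
E
```

```text
247 len 0.09796876041947437 tailw 0.04787968783657283 ends [0.51955653 0.05508309] coil [0.56454678 0.05601979] yaw 1.1927301304854563
258 len 0.1004620562999 tailw 0.04834104812612375 ends [ 0.52214103 -0.14909983] coil [ 0.56664628 -0.1557544 ] yaw -8.504045846888365
237 len 0.09926580158564965 tailw 0.04903022455325619 ends [ 0.47283813 -0.31775249] coil [ 0.51773711 -0.32076614] yaw -3.8399676998889785
(180, 200) [ 16 111 173]
(230, 230) [ 16 111 180]
(270, 230) [ 15  63 166]
(120, 190) [ 15  61 163]
bat ((0.5207398533821106, 0.2880134880542755), 0.1200617328286171) 7308.0
```

View pics/m.png

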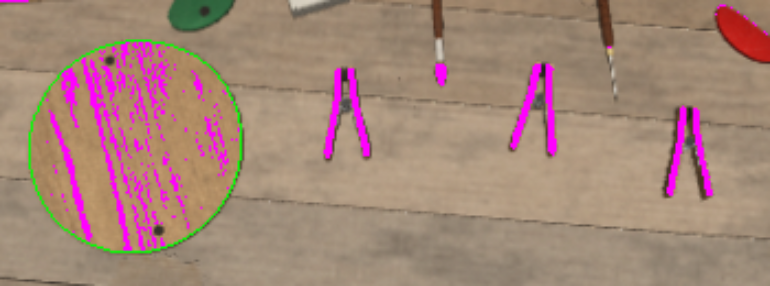

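```bash
cat > g.py <<'E'
from station import r
import numpy as np
C={1:(.5196,.0551,1.2),2:(.5221,-.1491,-8.5),3:(.4728,-.3178,-3.8)}
def yaw_for(p,a):  # of the two half turns, the one that keeps the last joint nearest mid-range
    c=[(abs(q[5]),o) for o in ([180,0,a],[180,0,a+180]) if (q:=r.inverse_kinematics(p,o)) is not None]
    return min(c)[1]
def feel(i,zg=.022):
    x,y,a=C[i]; up=[x,y,.30]; o=yaw_for(up,a)
    r.reach(up,o); r.servo_line([x,y,.163+zg],speed=.12)
    s=r.sense(); print("at",i,s["tcp_pos"],s["orientation"],s["contact_force"])
    r.grab(10); r.wait(.3); s=r.sense()
    print("opening",s["opening"],"F",s["contact_force"],"t",s["clock"]); return s["opening"]
E
python3 - <<'E'
from g import *; import cv2
for i in (1,2,3):
    w=feel(i)
    cv2.imwrite(f"pics/f{i}.png",r.snapshot("wrist")["frame"][:,:,::-1])
    if w<.052 and w>.040:
        r.let_go(); x,y,_=C[i]; r.servo_line([x,y,.30],speed=.2)
    else: print("stop at",i); break
E
```

```text
at 1 [0.51996634 0.05513927 0.18600463] [ 1.79997772e+02  9.58917027e-02 -1.78797105e+02] [ 0.68545772 -0.51679602 -0.4418548 ]
opening 0.028873154288824587 F [-0.41187223  0.32059158  0.90566141] t 4.675
stop at 1
```

View pics/f1.png

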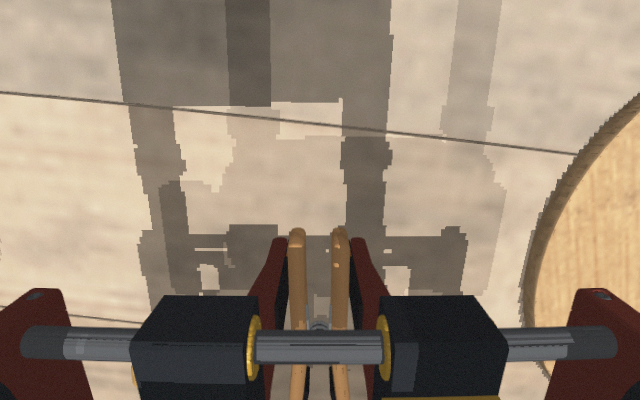

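Clip 1 closed fully to 29 mm under 10 N, so it is the weak one. Both legs are between the pads, with tails at (297,235) and (340,235). I'll lift it, check the grip, then carry it.

```bash
python3 - <<'E'
from g import *; import cv2
r.grab(18); x,y,a=C[1]
r.servo_line([x,y,.27],speed=.08); s=r.sense(); print(s["opening"],s["contact_force"])
r.servo_line([.486,.288,.27],speed=.15)
r.servo_line([.486,.288,.215],speed=.1)
s=r.sense(); print(s["opening"],s["tcp_pos"],s["orientation"],s["contact_force"],s["clock"])
cv2.imwrite("pics/c.png",r.snapshot("scene")["frame"][90:290,120:440,::-1].repeat(2,0).repeat(2,1))
E
```

```text
0.028949158274511447 [-0.56523002  0.28503662 -0.45329883]
0.028788522873755402 [0.48615354 0.28802677 0.21536145] [ 1.79988150e+02  2.32063845e-02 -1.78804568e+02] [-0.29915277  0.21566378 -0.52886499] 8.575
```

View pics/c.png

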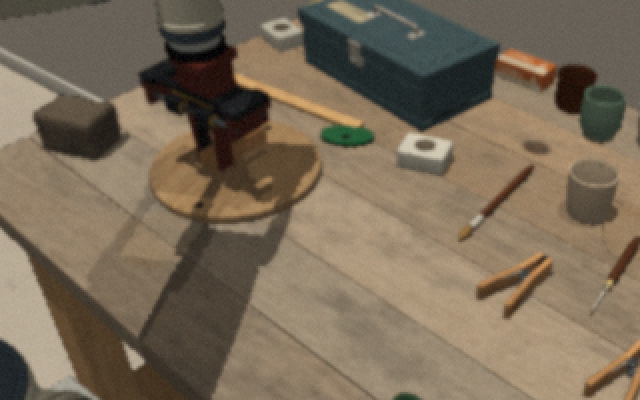

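Clip 1 has left the table and hangs over the bat at about (235,170) in the crop; clips 2 and 3 are undisturbed. I'll lower it until it touches.

```bash
python3 - <<'E'
from g import *; from h import *
r.servo_line([.486,.288,.203],speed=.05)
z=.203
while z>.1965:
    z-=.001; r.servo_line([.486,.288,z],speed=.02); f=r.sense()["contact_force"][2]; print(round(r.sense()["tcp_pos"][2],4),round(f,2))
    if f>1.5: break
r.let_go(); r.wait(.3)
r.servo_line([.486,.288,.30],speed=.1)
r.reach([.40,.45,.38],[180,0,-178.8]); r.wait(.3)
s=r.snapshot("top"); f=s["frame"]; cv2.imwrite("pics/e.png",cv2.resize(f[140:270,120:490],None,fx=2.1,fy=2.1)[:,:,::-1])
print(r.sense()["clock"],r.sense()["opening"])
s=r.snapshot("scene"); cv2.imwrite("pics/e2.png",s["frame"][120:290,150:470,::-1].repeat(2,0).repeat(2,1))
E
```

```text
0.2021 -0.56
0.201 -0.68
0.1999 -0.51
0.1989 -0.29
0.1979 -0.35
0.1975 3.33
14.1833 0.0878469066170148
```

View pics/e.png

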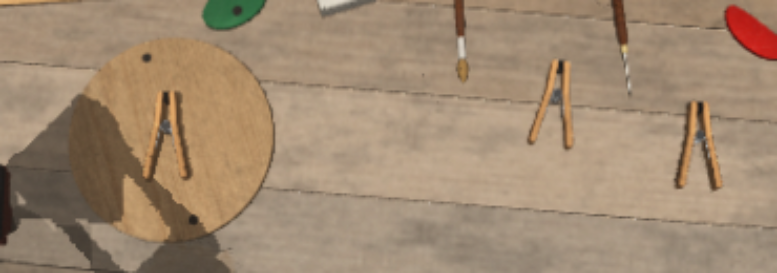

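View pics/e2.png

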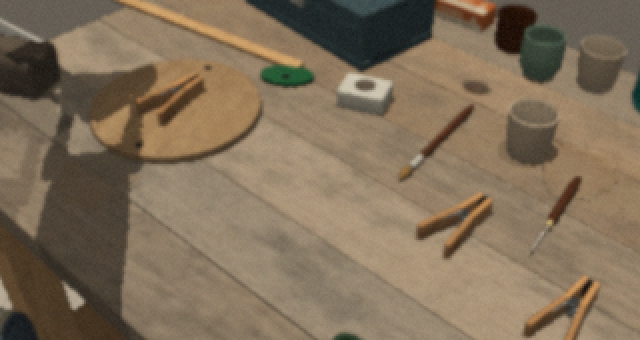

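The clip lies flat near the middle of the bat at about (166,135), all of it well inside the edge. The other two are where they were, at (553,105) and (699,145), and the arm is clear.

```bash
python3 -c "
from station import r
r.hand_in()"
```

```text
the job is handed in; nothing more can be done
```

The weak clip is on the bat and the job is handed in, at about 14 s on the robot's clock.

- **Finding the weak clip:** I squeezed clip_1 first, at 10 N. It closed fully, to 28.9 mm against about 48 mm for a good clip, so I took it as the weak one. I did not squeeze clips 2 and 3, since only one clip is weak.
- **Carrying and placing:** I raised the grip to 18 N for the lift and carried clip_1 by its squeezed ends. The opening stayed at 28.8–28.9 mm on the way. I lowered it until it touched the bat at about 3 N, then released it and moved the arm clear.
- **Last checks:** The final pictures show clip_1 lying flat near the middle of the bat, well inside the edge. Clips 2 and 3 are where they were, and nothing else was disturbed. No check failed. Touchdown came about 1 mm lower than I had worked out, which is within the calibration error.

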